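# Burner off, lift the boiled eggs out of the pot

## Task

The eggs are done: first turn off the burner under the egg pot (turn its knob fully clockwise, to the off stop) and leave the other burner on, then lift the egg rack, which has a wooden grip on its post, up out of the pot, level and with all three eggs staying in their places. Hold it steady and level in the air over the middle of the pot, its feet a few centimetres above the rim, and finish while still holding it there; do not shift the pot, the frying pan, the pepper mill or the bowl.

Things in the scene. Friction and masses are not known exactly. Their poses are not given: they have to be found in the camera images.
- hob: steel two-burner gas hob fixed on the worktop, plate 400 (x) by 540 (y) by 12 mm; origin at the centre of its underside; x points away from the robot, y left. Burners at x +40, y +135 (left) and -135 mm (right), grate tops 35 mm above the worktop. The left knob serves the left burner, the right knob the right; both are on at the start
- knob_left (a joint): angle of the left knob about the vertical: 0 = off, at the clockwise stop (seen from above), its bar along the hob's x, white line pointing away from the robot at the black mark on the plate; grows anticlockwise to 1.5 rad (full on). Starts between 0.9 and 1.3, stays where it is left, turns with about 0.04 N m
- knob_right (a joint): angle of the right knob, the same as for the left one
- knob_left_grip (a point): point on the left knob's axis at the height to grip, 42 mm above the worktop, at x -135, y +55 mm of the hob. Black knob: round skirt 48 mm across, top 20 mm above the worktop; on it a bar 46 mm long, 12 mm thick, from 20 to 46 mm above the worktop. This point's x runs along the bar towards its white line and turns with the knob
- knob_right_grip (a point): the same point on the right knob, at x -135, y -55 mm of the hob
- pot: round steel pot standing loose on one of the burners (left or right, within 10 mm of its centre), 170 mm across outside, 162 inside, 85 mm high, floor 5 mm thick, 0.9 kg, two black loop handles at its y sides that reach 33 mm out; origin at the centre of its underside, rim 85 mm above it
- rack: egg rack standing loose in the pot on three 10 mm feet: steel disc 132 mm across, 4 mm thick, with three wire rings for eggs, a central post and on it a wooden grip bar; origin on the post's axis at the level of the undersides of its feet, z up; 132 mm wide, top of the bar 120 mm above the origin. 0.36 to 0.56 kg with the eggs, balanced about the post
- rack_grip (a point): centre of the wooden grip bar, 108 mm above the rack's origin; bar 70 mm long (x of this point), 16 mm thick (y), 24 mm high, well above the eggs and the pot's rim
- cup0 (a point): middle of egg place 0 on the rack's disc, 14 mm above the rack's origin, 38 mm from the post
- cup1 (a point): middle of egg place 1 on the rack's disc, 14 mm above the rack's origin, 38 mm from the post
- cup2 (a point): middle of egg place 2 on the rack's disc, 14 mm above the rack's origin, 38 mm from the post
- egg0: brown egg 0 standing loose in place 0 of the rack, 43 mm across, 56 mm high, its top 70 mm above the rack's origin; origin at its lower end
- egg1: brown egg 1 standing loose in place 1 of the rack, 43 mm across, 56 mm high, its top 70 mm above the rack's origin; origin at its lower end
- egg2: brown egg 2 standing loose in place 2 of the rack, 43 mm across, 56 mm high, its top 70 mm above the rack's origin; origin at its lower end
- skillet: steel frying pan with mushrooms on the other burner, 200 mm across, 42 mm high, its handle pointing away from the robot and reaching 248 mm from the centre; origin at the centre of its underside. To be left alone
- mill: black pepper mill standing on the worktop left of the hob, 58 mm across, 164 mm high; origin at the centre of its underside. To be left alone
- bowl: white bowl on the worktop right of the hob, 130 mm across, 55 mm high; origin at the centre of its underside. To be left alone
There are look-alikes about, which are no part of the job. What is shaped like the rack but purple or red is not meant.

How it is judged:
By the outcome, as a careful person would: the job done as asked, in the order asked, and still so for the second after the job is handed in, while the arm keeps its last pose, push and grip.
It also fails if it takes over 51 s, if anything falls off the work surface, if the arm or the gripper's body presses on something with over 40 N, if the wrist force passes 120 N, or if a joint passes its speed limit or range.

## Robot

A 7-joint arm with a two-finger parallel gripper is mounted at the origin on the work surface. World frame = base frame: x ahead of the robot, y to its left, z up, the work surface at z = 0. Lengths are in m, angles in rad, forces in N, time in s.
With the tool pointing down it reaches from about 0.425 to 0.825 m from the base axis. Payload 3.6 kg.
Tool frame: the origin (TCP) lies at the very end of the fingers, on their centre line; the grasp point (between the pads) lies 19 mm behind it; z points along the fingers, y is the line along which they close (so a half turn about z gives the same grasp; the last joint's range is limited). The gripper opens to 93 mm and grips with 3 to 60 N. Pads are 15 mm wide; open, the fingers measure 128 mm over their backs; the gripper's body (75 mm by 188 mm) begins 65 mm behind the grasp point.
Start: joints at [1.246, 0.615, -0.013, 1.423, 0.008, 1.103, -0.04], TCP at [0.191, -0.621, 0.219] pointing down, gripper open.
Joint ranges: [-3.12, 3.12], [-0.3, 2.06], [-1.34, 1.32], [0.26, 2.42], [-1.36, 4.5], [0.01, 1.98], [-2.84, 2.84]. Speed limits (rad/s): [2.79, 2.79, 3.14, 3.14, 3.14, 3.14, 3.14].

## Interface

Orientations are given as [roll, pitch, yaw] about the fixed x, y, z axes, in that order (R = Rz(yaw) Ry(pitch) Rx(roll)).
In Python, from cell import bot gives the robot as it stands.
- The arm moves only by the tool move_arm, never from a script. Its argument "series" is one flat list of numbers, 7 for each row, row after row: the turn, a rotation vector about the tool's x, y, z as a fraction of full scale, then the shift along the tool's x, y, z as a fraction of full scale, then the opening, from 0 (shut) to 1 (fully open). A call has exactly 8 rows; each row shifts and turns the commanded pose from where the row before left it, along the tool's axes as they then stand; what a row does not reach is not made up. Full scale, the value 1, is 0.04 m for a shift and 8 degrees for a turn. A row lasts 1/8 s, in which the tool goes at most 62.5 mm and 10.7 degrees, less where a joint would pass 70% of its speed; a pose out of reach is approached as far as the arm can. A call with a number of a shift or a turn outside -1 to 1 is refused whole. A call with a gripper value outside its range is refused whole. The fingers move at their own pace and stop on an object; "grip_force" is the grip in N (left out, the last holds). Time passes only in rows, so rows that do not move let the fingers close, or fill a call up. It gives the time, the measured TCP pose, the force, the opening and the grip force at its end, in the units of the state.
- bot.state(): the state, without advancing time (a new reading comes with each control period).
- bot.grab_frame(name): name is "side" or "top"; returns (picture, depth): 480x640x3 uint8, blue, green, red; 480x640 float32, m along the optical axis (not along the pixel's ray), 0 where there is no reading.
- bot.camera_params(name): a dict with "intrinsics" (3x3 intrinsics, pixels), "k1" (the pictures are not rectified: a ray, as slopes to the right and down, at radius r is drawn at 1 + k1 r^2 times it, then the intrinsics apply), "extrinsics" (4x4, takes a point from camera to world coordinates). Camera axes: x right, y up, looking along -z (the intrinsics and any distortion apply to the point x, -y, -z); pixel columns grow to the right and rows downward; lengths in m; the calibration is good to about 2 mm. A picture is of the moment at which its call begins. camera_params takes no time and is no camera call.
- bot.close_job(): hands the job in; it is judged then, once.
The state is a dict: "t": time; "q": joint angles; "qd": joint speeds; "effort": joint torques, N m; "ee_pos": TCP position; "tool_rot": TCP orientation; "wrist_force": force on the tool from outside, world axes, zero at the start; "wrist_torque": the same for the moment, N m; "grip_width": opening from 0.0 (shut) to 1.0 (fully open); "gripper_force": force on a finger pad.
Only numpy, scipy, OpenCV 4.12 (cv2) and the standard library are available. Lean on these libraries where they do the work, as an engineer would, in place of code of your own. Each camera call takes 0.05 s, during which the arm holds its last target. There are 200 camera calls.

## Working session

There is one attempt and no reset: what is moved stays moved. The work goes in short steps, Python scripts to look and compute and a tool call to move; the robot and the scene stay as the last step left them, time stands still between calls to the robot, and variables do not carry over. Pictures are saved under pics/ and viewed, at most 10 in all, crops included, and the job is handed in when it is done.

Besides the shell and the picture viewer there is one more tool, called after "Call:" as name(argument=value, ...) on one line, values as JSON. move_arm: Moves the arm, as the interface text tells. Its arguments: {"type":"object","properties":{"series":{"type":"array"},"grip_force":{"type":"number"}},"required":["series"]}

```bash
mkdir -p pics; cat > h.py <<'E'
import numpy as np, cv2
from cell import bot
def world(name,uv,depth=None,z=None):
    c=bot.camera_params(name);K=np.array(c["intrinsics"]);E=np.array(c["extrinsics"]);k1=c["k1"]
    uv=np.atleast_2d(np.array(uv,float))
    s=cv2.undistortPoints(uv.reshape(-1,1,2),K,np.array([k1,0,0,0,0.])).reshape(-1,2)
    d=np.c_[s[:,0],-s[:,1],-np.ones(len(s))]@E[:3,:3].T
    o=E[:3,3]
    t=np.asarray(depth).reshape(-1) if depth is not None else (z-o[2])/d[:,2]
    return o+d*t[:,None]
E
python3 - <<'E'
from h import *
for n in("top","side"):
    im,d=bot.grab_frame(n);cv2.imwrite(f"pics/{n}0.png",im);np.save(f"pics/{n}0.npy",d)
    c=bot.camera_params(n);print(n,c["k1"],np.round(c["extrinsics"],3).tolist(),np.round(c["intrinsics"],1).tolist())
print(bot.state())
E
```

```text
top 0.04385918522518528 [[0.017, 0.994, -0.112, 0.343], [-1.0, 0.015, -0.02, 0.021], [-0.018, 0.112, 0.994, 1.551], [0.0, 0.0, 0.0, 1.0]] [[587.0, 0.0, 309.6], [0.0, 587.0, 235.8], [0.0, 0.0, 1.0]]
side 0.021851720641040188 [[0.962, 0.188, -0.197, 0.193], [-0.272, 0.648, -0.711, -1.144], [-0.006, 0.738, 0.675, 1.223], [0.0, 0.0, 0.0, 1.0]] [[587.2, 0.0, 315.3], [0.0, 587.2, 234.6], [0.0, 0.0, 1.0]]
{'t': 0.1, 'q': array([ 1.24647898,  0.61578556, -0.01263141,  1.42471487,  0.00816087,
        1.10341441, -0.0404256 ]), 'qd': array([-8.91554410e-04, -7.34001845e-04,  5.60377396e-05, -3.38161583e-03,
        4.00452432e-04,  4.00736409e-04,  5.79839420e-04]), 'effort': array([ 8.78804458e-04, -4.60043693e+01,  2.09947536e-01, -1.66244727e+01,
       -6.11888850e-02,  1.69047323e-02,  9.54767120e-05]), 'ee_pos': array([ 0.19052747, -0.62071051,  0.21762886]), 'tool_rot': array([-3.13932270e+00,  7.32680584e-05,  2.97896791e-01]), 'wrist_force': array([ 0.16071175, -0.05632982, -0.89401834]), 'wrist_torque': array([0.0004054 , 0.01285539, 0.03587715]), 'gripper_force': 0.0, 'grip_width': 1.002736269820622}
```

View pics/top0.png

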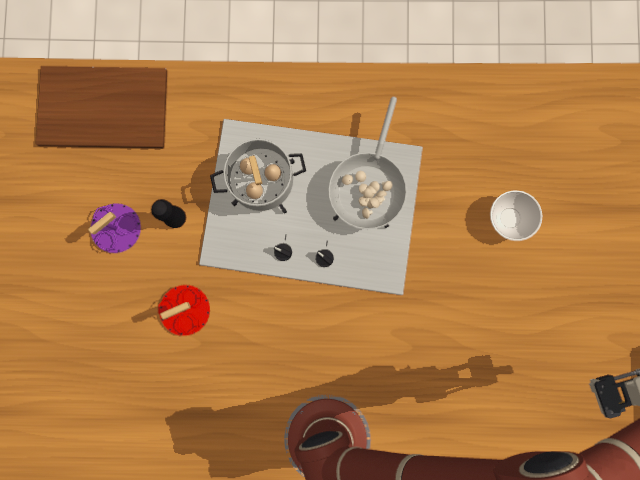

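View pics/side0.png

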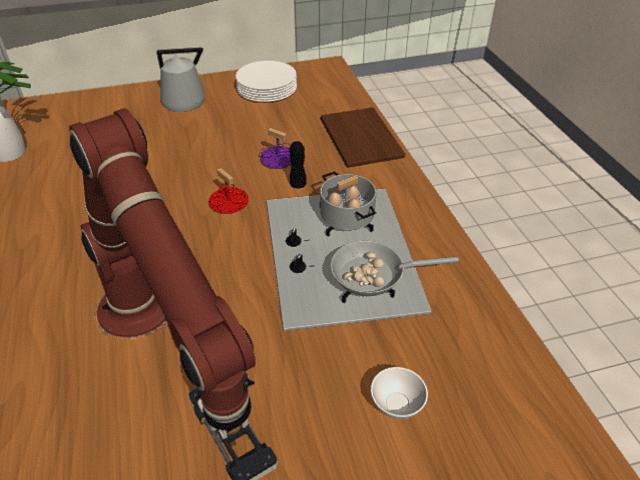

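The top view shows the pot with the egg rack (steel, wooden grip at about (255,170)) on the left burner, so the knob is the left one at (283,252). The pan is on the right burner, with its knob at (325,258). The look-alikes are purple (115,228) and red (185,310), both outside the pot. Next I'll measure and make one crop to confirm.

```bash
python3 - <<'E'
from h import *
im=cv2.imread("pics/top0.png");d=np.load("pics/top0.npy")
hsv=cv2.cvtColor(im,cv2.COLOR_BGR2HSV)
# hob
m=((hsv[...,1]<50)&(hsv[...,2]>90)).astype(np.uint8);m[:100]=0
m[:, :195]=0; m[:,425:]=0; m[300:]=0
m=cv2.morphologyEx(m,cv2.MORPH_CLOSE,np.ones((5,5)))
c=max(cv2.findContours(m,0,1)[0],key=cv2.contourArea)
mk=cv2.morphologyEx(m,cv2.MORPH_OPEN,np.ones((15,15)))
c=max(cv2.findContours(mk,0,1)[0],key=cv2.contourArea)
P=world("top",c.reshape(-1,2),z=.012)
r=cv2.minAreaRect(P[:,:2].astype(np.float32));print("hob",r)
print("corner world",np.round(world("top",[[224,120],[422,147],[404,294],[200,265]],z=.012)[:,:2],3).tolist())
# wood bar in pot
w=((hsv[...,0]>8)&(hsv[...,0]<25)&(hsv[...,1]>70)&(hsv[...,2]>150)).astype(np.uint8);
b=np.zeros_like(w);b[145:200,230:290]=w[145:200,230:290]
b&=((d<np.inf)).astype(np.uint8)
for c in cv2.findContours(b,0,1)[0]:
    if cv2.contourArea(c)>40:
        mm=np.zeros_like(b);cv2.drawContours(mm,[c],-1,1,-1)
        v,u=np.nonzero(mm);Z=world("top",np.c_[u,v],depth=d[v,u])
        print("woodish",cv2.minAreaRect(c),"z med/max",np.median(Z[:,2]),Z[:,2].max())
        s=Z[:,2]>.14
        if s.sum()>20: 
            print("bar centroid",Z[s].mean(0),cv2.minAreaRect(Z[s][:,:2].astype(np.float32)))
# pot rim via depth
v,u=np.mgrid[125:225,205:310];v=v.ravel();u=u.ravel()
Z=world("top",np.c_[u,v],depth=d[v,u]);s=abs(Z[:,2]-.120)<.006
R=Z[s][:,:2];cen=(R.max(0)+R.min(0))/2
for _ in range(10):
    rr=np.linalg.norm(R-cen,axis=1);k=(rr>.072)&(rr<.092)
    A=np.c_[2*R[k],np.ones(k.sum())];x=np.linalg.lstsq(A,(R[k]**2).sum(1),rcond=None)[0];cen=x[:2]
print("pot",cen,np.sqrt(x[2]+cen@cen),k.sum())
a=cv2.resize(im[225:280,255:350],None,fx=8,fy=8,interpolation=cv2.INTER_CUBIC)[:, :400]
e=cv2.resize(im[130:220,205:310],None,fx=3.8,fy=3.8,interpolation=cv2.INTER_CUBIC)
a=cv2.resize(im[230:275,265:345],(400,225),interpolation=cv2.INTER_CUBIC)
out=np.zeros((600,400,3),np.uint8);out[:225]=a;out[230:230+e.shape[0],:e.shape[1]]=e[:370,:400];cv2.imwrite("pics/crop1.png",out)
# knob bars by depth
for n,(u0,v0) in dict(L=(283,252),R=(325,258)).items():
    v,u=np.mgrid[v0-16:v0+17,u0-16:u0+17];v=v.ravel();u=u.ravel()
    Z=world("top",np.c_[u,v],depth=d[v,u]);s=(Z[:,2]>.036)&(Z[:,2]<.06)
    print(n,s.sum(),Z[s].mean(0),cv2.minAreaRect(Z[s][:,:2].astype(np.float32)))
E
```

```text
hob ((0.5997196435928345, 0.048645079135894775), (0.5374337434768677, 0.4013636112213135), 82.5772933959961)
corner world [[0.827, 0.288], [0.759, -0.244], [0.367, -0.196], [0.434, 0.338]]
woodish ((273.7500305175781, 170.75001525878906), (14.849241256713867, 11.31370735168457), 45.0) z med/max 0.10369267733477305 0.11696625121033333
woodish ((253.1966094970703, 176.6853790283203), (41.74892044067383, 14.166149139404297), 77.00537872314453) z med/max 0.11159395417850959 1.5507413862548731
bar centroid [0.65517639 0.18182361 0.17551674] ((0.5137455463409424, 0.11587582528591156), (0.39029350876808167, 0.024998696520924568), 25.35414695739746)
pot [0.66173759 0.18184919] 0.08244211233356338 402
L 88 [0.47224103 0.12081301 0.04746025] ((0.4724885821342468, 0.12091701477766037), (0.04524990916252136, 0.012130146846175194), 65.72898864746094)
R 86 [0.45801228 0.01265003 0.04717499] ((0.4580621123313904, 0.012332627549767494), (0.04437090456485748, 0.012131454423069954), 51.75742721557617)
```

View pics/crop1.png

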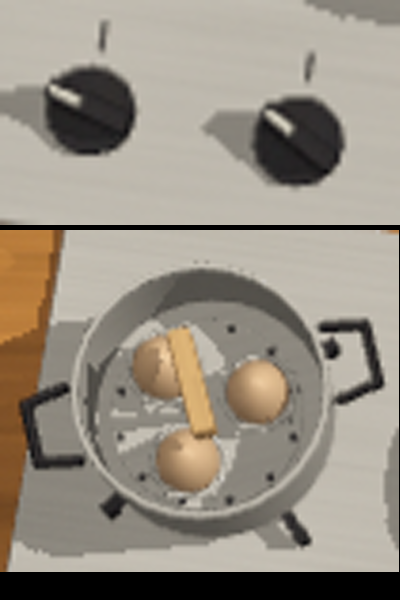

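The crop confirms it: the steel rack with three brown eggs and the wooden bar from (252,156) to (259,185) is in the left pot. Both knobs' white lines point up-left. The left knob measures (0.4725, 0.1209) against (0.4727, 0.1195) expected from the hob pose, and its bar points at 65.7°, so its angle is about 1.27 rad. Now I'll move towards the left knob.

Call:
move_arm(series=[0,0,0,0.95,-0.75,0,1,0,0,0,0.95,-0.75,0,1,0,0,0,0.95,-0.75,0,1,0,0,0,0.95,-0.75,0,1,0,0,0,0.95,-0.75,0,1,0,0,0,0.95,-0.75,0,1,0,0,0,0.95,-0.75,0,1,0,0,0,0.95,-0.75,0,1], grip_force=20)

```text
t: 1.1
ee_pos: [0.4114, -0.3012, 0.2184]
tool_rot: [-3.141, 0.0, 0.298]
wrist_force: [0.3, -1.1, -0.4]
grip_width: 1.0
gripper_force: 0.0
```

```bash
cat >> h.py <<'E'
from scipy.spatial.transform import Rotation as Ro
def plan(p,yaw_deg):
    """moves (units) from the measured pose: shift in the present tool axes, and turn to a downright pose with yaw"""
    s=bot.state();R=Ro.from_euler("xyz",s["tool_rot"])
    T=Ro.from_euler("xyz",[np.pi,0,np.radians(yaw_deg)])
    print("t",round(s["t"],2),"tcp",np.round(s["ee_pos"],4),"rpy",np.round(np.degrees(s["tool_rot"]),2),"q7",round(s["q"][6],2),"F",np.round(s["wrist_force"],1),"w",round(s["grip_width"],3))
    dp=np.array(p)-s["ee_pos"]
    print("shift now axes",np.round(R.inv().apply(dp)/.04,3),"shift after turn",np.round(T.inv().apply(dp)/.04,3),"turn",np.round(np.degrees((R.inv()*T).as_rotvec())/8,3))
E
python3 - <<'E'
from h import *
plan([.4725,.1205,.12],65.7)
im=cv2.imread("pics/top0.png");d=np.load("pics/top0.npy")
hsv=cv2.cvtColor(im,cv2.COLOR_BGR2HSV)
v,u=np.mgrid[150:192,240:272];v=v.ravel();u=u.ravel()
Z=world("top",np.c_[u,v],depth=d[v,u]);s=(Z[:,2]>.14)&(Z[:,2]<.18)
print(s.sum(),np.median(Z[s][:,2]),Z[s].mean(0),cv2.minAreaRect(Z[s][:,:2].astype(np.float32)))
m=np.zeros(d.shape,np.uint8);m[v[s],u[s]]=1
c=max(cv2.findContours(m,0,1)[0],key=cv2.contourArea);r=cv2.minAreaRect(c);print(r)
P=world("top",cv2.boxPoints(r),z=.160);print(np.round(P,4).tolist(),P.mean(0))
E
```

```text
t 1.1 tcp [ 0.4114 -0.3012  0.2184] rpy [-1.7997e+02  2.0000e-02  1.7060e+01] q7 -0.71 F [ 0.3 -1.1 -0.4] w 1.0
shift now axes [ 4.553 -9.63   2.463] shift after turn [10.237 -2.947  2.46 ] turn [-5.00e-03  1.00e-03 -6.08e+00]
202 0.16053126426030384 [0.65750253 0.18341571 0.15989592] ((0.6599206924438477, 0.18437908589839935), (0.07046759873628616, 0.016213975846767426), 15.348526954650879)
((254.9117889404297, 169.64706420898438), (29.346811294555664, 6.790997505187988), 75.96376037597656)
[[0.6909, 0.201, 0.16], [0.6952, 0.1851, 0.16], [0.6253, 0.1661, 0.16], [0.6211, 0.1819, 0.16]] [0.65811284 0.1834966  0.16      ]
```

The rack bar centre is at (0.659, 0.184), yaw 15.2°, top at 0.160. The size (70×16) and the height both match.

Call:
move_arm(series=[0,0,0,0.57,-1,0,1,0,0,0,0.57,-1,0,1,0,0,0,0.57,-1,0,1,0,0,0,0.57,-1,0,1,0,0,0,0.57,-1,0,1,0,0,0,0.57,-1,0,1,0,0,0,0.57,-1,0,1,0,0,0,0.57,-1,0,1])

```text
t: 2.1
ee_pos: [0.4913, 0.058, 0.2184]
tool_rot: [3.142, 0.001, 0.298]
wrist_force: [1.0, 0.2, -0.4]
grip_width: 1.0
gripper_force: 0.0
```

Call:
move_arm(series=[0,0,0,0,-0.82,0,1,0,0,0,0,-0.82,0,1,0,0,-1,0,0,0.4,1,0,0,-1,0,0,0.4,1,0,0,-1,0,0,0.4,1,0,0,-1,0,0,0.4,1,0,0,-1,0,0,0.4,1,0,0,-1,0,0,0.4,1])

```text
t: 3.1
ee_pos: [0.4719, 0.1192, 0.1219]
tool_rot: [-3.141, 0.0, 1.14]
wrist_force: [0.5, 0.3, 0.7]
grip_width: 1.001
gripper_force: 0.0
```

```bash
python3 - <<'E'
from h import *
plan([.4725,.1205,.026],65.7)
E
```

```text
t 3.1 tcp [0.4719 0.1192 0.1219] rpy [-1.7997e+02  2.0000e-02  6.5320e+01] q7 -1.01 F [0.5 0.3 0.7] w 1.001
shift now axes [3.600e-02 2.000e-03 2.398e+00] shift after turn [3.500e-02 1.000e-03 2.398e+00] turn [-0.004  0.003 -0.048]
```

Call:
move_arm(series=[0,0,-0.05,0.04,0,0.6,0.6,0,0,0,0,0,0.6,0.6,0,0,0,0,0,0.6,0.6,0,0,0,0,0,0.4,0.6,0,0,0,0,0,0.2,0.6,0,0,0,0,0,0,0.6,0,0,0,0,0,0,0,0,0,0,0,0,0,0], grip_force=15)

```text
t: 4.1
ee_pos: [0.4733, 0.121, 0.0273]
tool_rot: [3.141, -0.001, 1.142]
wrist_force: [-0.4, 0.3, -0.1]
grip_width: 0.435
gripper_force: 0.0
```

Call:
move_arm(series=[0,0,0,0,0,0,0,0,0,0,0,0,0,0,0,0,0,0,0,0,0,0,0,0,0,0,0,0,0,0,0,0,0,0,0,0,0,0,0,0,0,0,0,0,0,0,0,0,0,0,0,0,0,0,0,0])

```text
t: 5.1
ee_pos: [0.4729, 0.1209, 0.0268]
tool_rot: [3.141, -0.0, 1.143]
wrist_force: [-1.1, -0.7, 1.7]
grip_width: 0.124
gripper_force: 15.0
```

```bash
python3 - <<'E'
from h import *
plan([.4725,.1205,.026],-7.4)
E
```

```text
t 5.1 tcp [0.4729 0.1209 0.0268] rpy [ 1.7999e+02 -1.0000e-02  6.5460e+01] q7 -1.1 F [-1.1 -0.7  1.7] w 0.124
shift now axes [-0.013 -0.005  0.02 ] shift after turn [-0.008  0.011  0.02 ] turn [ 0.000e+00 -1.000e-03  9.108e+00]
```

The bar is gripped, with an opening of 11.5 mm. Now I'll turn it clockwise 73°.

Call:
move_arm(series=[0,0,0.9,0,0,0,0,0,0,0.9,0,0,0,0,0,0,0.9,0,0,0,0,0,0,0.9,0,0,0,0,0,0,0.9,0,0,0,0,0,0,0.9,0,0,0,0,0,0,0.9,0,0,0,0,0,0,0.9,0,0,0,0])

```text
t: 6.1
ee_pos: [0.472, 0.122, 0.0268]
tool_rot: [-3.14, 0.001, 0.135]
wrist_force: [-2.2, 2.1, 3.1]
grip_width: 0.131
gripper_force: 15.0
```

Call:
move_arm(series=[0,0,0.6,0,0,0,0,0,0,0.6,0,0,0,0,0,0,0.4,0,0,0,0,0,0,0.4,0,0,0,0,0,0,0.2,0,0,0,0,0,0,0,0,0,0,0,0,0,0,0,0,0,0,0,0,0,0,0,0,0])

```text
t: 7.1
ee_pos: [0.472, 0.1224, 0.0267]
tool_rot: [-3.14, 0.002, -0.167]
wrist_force: [-2.8, 3.9, 4.1]
grip_width: 0.133
gripper_force: 15.4
```

```bash
python3 - <<'E'
from h import *
plan([.4725,.1205,.026],-7.4);print(bot.state()["wrist_torque"])
E
```

```text
t 7.1 tcp [0.472  0.1224 0.0267] rpy [-1.7994e+02  9.0000e-02 -9.5800e+00] q7 -1.92 F [-2.8  3.9  4.1] w 0.133
shift now axes [0.021 0.044 0.018] shift after turn [0.019 0.045 0.018] turn [-0.008  0.011 -0.272]
[1.09056546 0.68676178 0.31053587]
```

Call:
move_arm(series=[0,0,0,0,0,0,0.5,0,0,0,0,0,0,0.6,0,0,0,0,0,0,0.6,0,0,0,0,0,-0.8,0.6,0,0,0,0,0,-1,0.6,0,0,0,0,0,-1,0.6,0,0,0,0,0,-1,0.6,0,0,0,0,0,-1,0.6])

```text
t: 8.1
ee_pos: [0.4727, 0.1202, 0.22]
tool_rot: [3.141, -0.0, -0.171]
wrist_force: [0.2, 0.2, -0.9]
grip_width: 0.602
gripper_force: 0.0
```

```bash
python3 - <<'E'
from h import *
plan([.659,.184,.215],15.2)
im,d=bot.grab_frame("side");im2,_=bot.grab_frame("top")
out=np.hstack([cv2.resize(im[215:290,270:345],(390,390),interpolation=cv2.INTER_CUBIC),cv2.resize(im2[220:285,265:330],(390,390),interpolation=cv2.INTER_CUBIC)])
cv2.imwrite("pics/knob.png",out)
E
```

```text
t 8.1 tcp [0.4727 0.1202 0.22  ] rpy [ 1.7998e+02 -2.0000e-02 -9.8100e+00] q7 -1.97 F [ 0.2  0.2 -0.9] w 0.602
shift now axes [ 4.317 -2.364  0.125] shift after turn [ 4.912 -0.318  0.125] turn [ 2.000e-03 -1.000e-03 -3.126e+00]
```

View pics/knob.png

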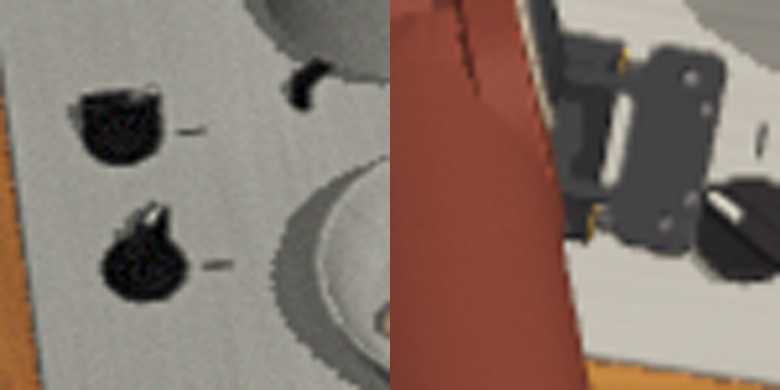

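The side view (left half) shows the left knob's bar at (120,110) now parallel to its mark at (190,130). The right knob at (145,260) is unchanged, still on. I'll go over the rack and check the knob angle by depth.

Call:
move_arm(series=[0,0,0,0.86,-0.47,0,0.75,0,0,0,0.86,-0.47,0,0.75,0,0,0,0.86,-0.47,0,0.75,0,0,0,0.86,-0.47,0,0.75,0,0,0,0.86,-0.47,0,0.75,0,0,-1,0,0,0,0.75,0,0,-1,0,0,0,0.75,0,0,-1,0,0,0,0.75])

```text
t: 9.2
ee_pos: [0.6578, 0.1837, 0.2168]
tool_rot: [3.141, 0.003, 0.253]
wrist_force: [-0.6, -0.7, -0.2]
grip_width: 0.75
gripper_force: 0.0
```

```bash
python3 - <<'E'
from h import *
plan([.659,.184,.129],15.2)
im,d=bot.grab_frame("side")
for n,(a,b) in dict(L=((.4725,.1205)),R=((.458,.0125))).items():
    v,u=np.mgrid[215:290,270:345];v=v.ravel();u=u.ravel()
    Z=world("side",np.c_[u,v],depth=d[v,u]);s=(Z[:,2]>.043)&(Z[:,2]<.06)&(np.hypot(Z[:,0]-a,Z[:,1]-b)<.032)
    print(n,s.sum(),Z[s].mean(0),cv2.minAreaRect(Z[s][:,:2].astype(np.float32)))
# rack bar seen from the side
v,u=np.mgrid[165:215,310:385];v=v.ravel();u=u.ravel()
Z=world("side",np.c_[u,v],depth=d[v,u]);hsv=cv2.cvtColor(im,cv2.COLOR_BGR2HSV)[v,u]
s=(Z[:,2]>.15)&(Z[:,2]<.18)&(hsv[:,1]>70)&(hsv[:,2]>110)&(np.hypot(Z[:,0]-.659,Z[:,1]-.184)<.045)
print("bar",s.sum(),Z[s].mean(0) if s.any() else 0,cv2.minAreaRect(Z[s][:,:2].astype(np.float32)) if s.any() else 0)
cv2.imwrite("pics/side1.png",cv2.resize(im[110:300,230:450],(660,570),interpolation=cv2.INTER_CUBIC))
E
```

```text
t 9.2 tcp [0.6578 0.1837 0.2168] rpy [1.7997e+02 1.5000e-01 1.4480e+01] q7 -1.61 F [-0.6 -0.7 -0.2] w 0.75
shift now axes [ 3.600e-02 -1.000e-03  2.194e+00] shift after turn [0.03  0.    2.194] turn [ 0.004  0.019 -0.09 ]
L 41 [0.47461714 0.11842186 0.04681969] ((0.4735710620880127, 0.11919783800840378), (0.017432600259780884, 0.04170368239283562), 74.41565704345703)
R 49 [0.4601296  0.01002358 0.04644966] ((0.45934560894966125, 0.00948164239525795), (0.047242920845746994, 0.013033914379775524), 50.97229766845703)
bar 112 [0.66083719 0.18040052 0.15739421] ((0.6606354713439941, 0.18040163815021515), (0.07090581208467484, 0.02260291576385498), 15.84343433380127)
```

View pics/side1.png

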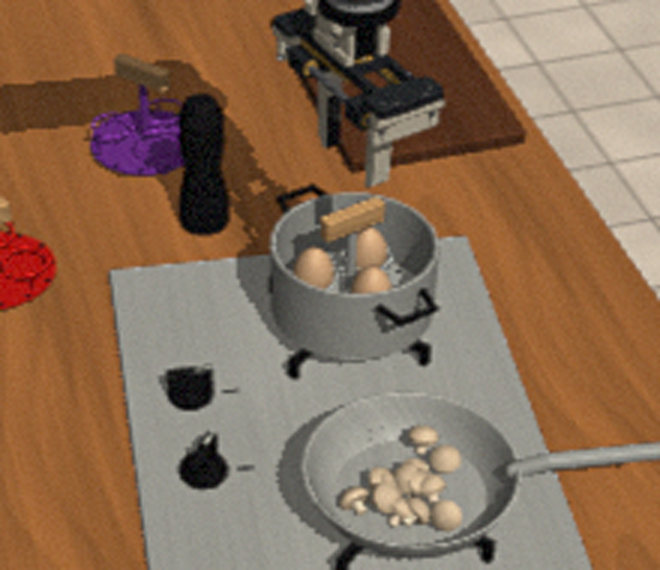

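The gripper hangs over the pot with the bar (at about (353,218) in the crop) between its fingers. All three eggs are in place, and the knob bar is aligned with its mark. I'll descend and grip.

Call:
move_arm(series=[0,0,-0.09,0.04,0.02,0.4,0.75,0,0.02,0,0,0,0.5,0.75,0,0,0,0,0,0.5,0.75,0,0,0,0,0,0.4,0.75,0,0,0,0,0,0.25,0.75,0,0,0,0,0,0.15,0.75,0,0,0,0,0,0,0.6,0,0,0,0,0,0,0.45], grip_force=12)

```text
t: 10.25
ee_pos: [0.6607, 0.1842, 0.1315]
tool_rot: [-3.142, -0.004, 0.261]
wrist_force: [0.9, 0.7, 0.5]
grip_width: 0.583
gripper_force: 0.0
```

Call:
move_arm(series=[0,0,0,0,0,0,0.35,0,0,0,0,0,0,0.28,0,0,0,0,0,0,0.24,0,0,0,0,0,0,0.21,0,0,0,0,0,0,0.18,0,0,0,0,0,0,0.15,0,0,0,0,0,0,0.1,0,0,0,0,0,0,0.1])

```text
t: 11.25
ee_pos: [0.6599, 0.1851, 0.1307]
tool_rot: [-3.14, -0.003, 0.262]
wrist_force: [-1.3, 2.9, -0.0]
grip_width: 0.17
gripper_force: 12.0
```

Call:
move_arm(series=[0,0,0,0,0,0,0,0,0,0,0,0,0,0,0,0,0,0,0,0,0,0,0,0,0,0,0,0,0,0,0,0,0,0,0,0,0,0,0,0,0,0,0,0,0,0,0,0,0,0,0,0,0,0,0,0], grip_force=35)

```text
t: 12.25
ee_pos: [0.6602, 0.1839, 0.1307]
tool_rot: [3.141, -0.003, 0.261]
wrist_force: [0.1, 2.0, -0.7]
grip_width: 0.172
gripper_force: 35.0
```

```bash
python3 - <<'E'
from h import *
plan([.659,.183,.129],15.2)
E
```

```text
t 12.25 tcp [0.6602 0.1839 0.1307] rpy [ 1.7999e+02 -1.7000e-01  1.4970e+01] q7 -1.6 F [ 0.1  2.  -0.7] w 0.172
shift now axes [-0.035  0.014  0.042] shift after turn [-0.035  0.014  0.043] turn [ 0.002 -0.021 -0.028]
```

Gripped at 16 mm. I'll lift gently.

Call:
move_arm(series=[0,0,0,0,0,-0.02,0,0,0,0,0,0,-0.04,0,0,0,0,0,0,-0.06,0,0,0,0,0,0,-0.08,0,0,0,0,0,0,-0.08,0,0,0,0,0,0,-0.06,0,0,0,0,0,0,-0.04,0,0,0,0,0,0,-0.02,0])

```text
t: 13.25
ee_pos: [0.6601, 0.1841, 0.1469]
tool_rot: [-3.142, -0.003, 0.262]
wrist_force: [1.0, 0.1, -4.8]
grip_width: 0.175
gripper_force: 35.0
```

```bash
python3 - <<'E'
from h import *
plan([.6617,.183,.245],15.0);print(bot.state()["wrist_torque"])
im,d=bot.grab_frame("side")
cv2.imwrite("pics/side2.png",cv2.resize(im[130:240,290:410],(660,600),interpolation=cv2.INTER_CUBIC))
E
```

```text
t 13.25 tcp [0.6601 0.1841 0.1469] rpy [-1.800e+02 -1.700e-01  1.499e+01] q7 -1.6 F [ 1.   0.1 -4.8] w 0.175
shift now axes [ 0.039  0.037 -2.453] shift after turn [ 0.032  0.038 -2.454] turn [-0.    -0.021 -0.001]
[ 0.04006164 -0.00383551 -0.02753758]
```

View pics/side2.png

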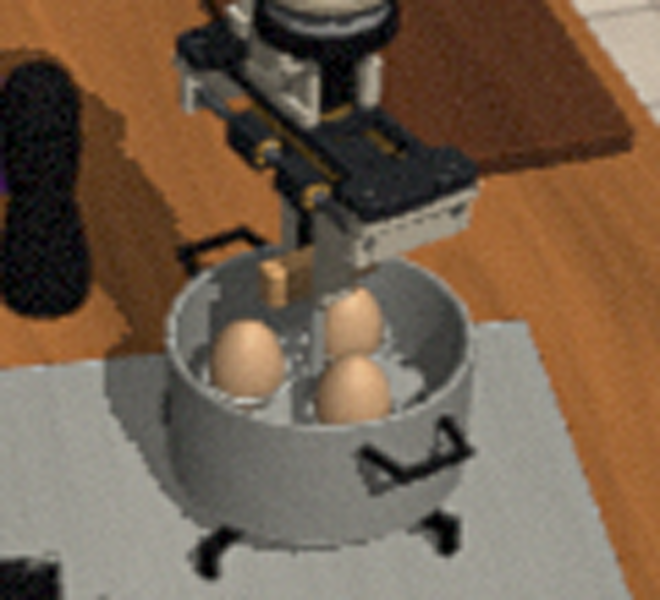

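The rack is off the floor and level, carrying about 4.5 N, and three eggs are seen at (247,360), (353,318) and (353,390). I'll lift on, out of the pot.

Call:
move_arm(series=[0,0,0,0,0,-0.06,0,0,0,0,0,0,-0.1,0,0,0,0,0,0,-0.14,0,0,0,0,0,0,-0.18,0,0,0,0,0,0,-0.2,0,0,0,0,0,0,-0.2,0,0,0,0,0,0,-0.2,0,0,0,0,0,0,-0.2,0])

```text
t: 14.3
ee_pos: [0.6599, 0.1841, 0.1985]
tool_rot: [-3.142, -0.003, 0.262]
wrist_force: [0.7, 0.5, -3.9]
grip_width: 0.174
gripper_force: 35.0
```

Call:
move_arm(series=[0,0,0,0,0,-0.2,0,0,0,0,0.01,0.01,-0.2,0,0,0,0,0.01,0.01,-0.2,0,0,0,0,0.01,0.01,-0.18,0,0,0,0,0.01,0.01,-0.14,0,0,0,0,0,0,-0.1,0,0,0,0,0,0,-0.06,0,0,0,0,0,0,-0.04,0])

```text
t: 15.3
ee_pos: [0.6617, 0.1829, 0.2427]
tool_rot: [-3.141, -0.002, 0.262]
wrist_force: [0.3, 0.0, -4.9]
grip_width: 0.169
gripper_force: 35.0
```

Call:
move_arm(series=[0,0,0,0,0,0,0,0,0,0,0,0,0,0,0,0,0,0,0,0,0,0,0,0,0,0,0,0,0,0,0,0,0,0,0,0,0,0,0,0,0,0,0,0,0,0,0,0,0,0,0,0,0,0,0,0])

```text
t: 16.3
ee_pos: [0.6618, 0.1829, 0.2427]
tool_rot: [-3.141, -0.003, 0.262]
wrist_force: [0.4, -0.2, -4.9]
grip_width: 0.165
gripper_force: 35.0
```

```bash
python3 - <<'E'
from h import *
plan([.6617,.182,.243],15.0)
im,d=bot.grab_frame("side")
v,u=np.mgrid[120:245,290:410];v=v.ravel();u=u.ravel()
Z=world("side",np.c_[u,v],depth=d[v,u])
# pot rim points
s=(abs(Z[:,2]-.119)<.003)&(abs(np.hypot(Z[:,0]-.6617,Z[:,1]-.182)-.083)<.01)
R=Z[s][:,:2];x=np.linalg.lstsq(np.c_[2*R,np.ones(len(R))],(R**2).sum(1),rcond=None)[0];print("pot",x[:2],np.sqrt(x[2]+x[:2]@x[:2]),s.sum())
cv2.imwrite("pics/side3.png",cv2.resize(im[100:290,230:450],(660,570),interpolation=cv2.INTER_CUBIC))
E
```

```text
t 16.3 tcp [0.6618 0.1829 0.2427] rpy [-1.7999e+02 -1.7000e-01  1.4990e+01] q7 -1.6 F [ 0.4 -0.2 -4.9] w 0.165
shift now axes [-0.008  0.022 -0.007] shift after turn [-0.008  0.022 -0.007] turn [-0.001 -0.021 -0.001]
pot [0.66247836 0.18070958] 0.08259535677537347 122
```

View pics/side3.png

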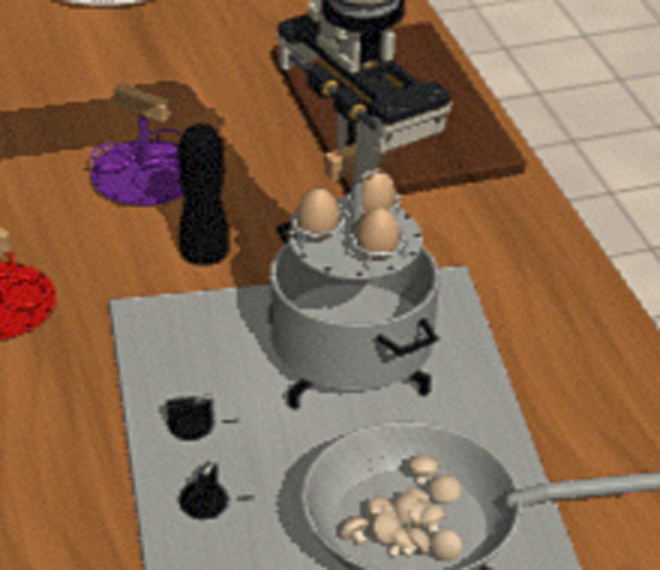

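The rack is level above the pot (disc at about (355,240)), all three eggs are seated, and its feet are about 32 mm above the rim. The pot has not moved, the left knob is off and the right knob is still on. I'm handing in the job.

```bash
python3 -c "
from cell import bot
print(bot.close_job())"
```

```text
the job is handed in; nothing more can be done
None
```

I turned the egg burner's knob (left) to the off stop, left the right burner on, and handed the job in with the rack held level over the middle of the pot, its feet about 32 mm above the rim and all three eggs in their places.

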